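Set the corner stop against the fish board

TASK

So that the blue fish board cannot creep while the trout is cut, slide the L-shaped steel corner stop along the table, without lifting it or shoving the board out of place, until it is pressed snugly home with both legs flush against the board's edges at the board's near left corner, seen from the robot. Then press the red pump plunger on it all the way down and let it spring back up. Leave the stop flush and the tub, jar and dish where they are.

Things in the scene. Friction and masses are not known exactly. Their poses are not given: they have to be found in the camera images.
- board: blue plastic fish board, 200 mm (x) by 300 mm (y), 20 mm thick, about 2 kg, loose; a smoked trout lies on it, up to 70 mm above the table. Origin: centre of the underside. Edges to be met: x = -100 mm (the long edge nearest the robot) and y = +150 mm (the short edge on the robot's left).
- board_corner (a point): the corner of the board where those two edges meet, at the underside: (-100, +150, 0) mm in the board's frame, same axes as the board.
- stop: loose steel L lying flat, 14 mm thick, about 0.4 kg. Origin: inner corner, underside; at the goal it meets board_corner, axes as the board's. Long leg: x -45 to 0, y -200 to 40 mm, inner face x = 0 (to the near edge). Short leg: x 0 to 110, y 0 to 40 mm, inner face y = 0 (to the left edge). Black pump housing, 40 mm across, up to z = 26 mm, on the long leg at (-22.5, -70) mm.
- long_end (a point): end of the long leg's inner face, at (0, -200, 0) mm in the stop's frame.
- short_end (a point): end of the short leg's inner face, at (110, 0, 0) mm in the stop's frame.
- pump_top (a point): centre of the top of the red plunger head (30 mm across, 8 mm thick), 42 mm above the table when up, 35 mm when fully down; axis vertical.
- pump (a joint): travel of the plunger in m: 0 is up, 0.007 is fully down on its stop; a spring resists with 2 N at the top and 5.5 N at the stop.
- tub: bystander: open clear plastic tub, 100 by 120 mm, 60 mm high. Origin: centre of the underside.
- jar: bystander: glass sauce jar with a yellow lid, 66 mm across, 95 mm high. Origin: centre of the underside.
- dish: bystander: shallow white dish, 124 mm across, 26 mm high. Origin: centre of the underside.

How it is judged:
By the outcome, as a careful person would: the job done as asked, in the order asked, and still so for the second after the job is handed in, with the robot touching nothing.
It also fails if it takes over 58 s, if anything falls off the work surface, if the arm or the gripper's body presses on something with over 40 N, if the wrist force passes 120 N, or if a joint passes its speed limit or range.

ROBOT

A 6-joint arm with a two-finger parallel gripper is mounted at the origin on the work surface. World frame = base frame: x ahead of the robot, y to its left, z up, the work surface at z = 0. Lengths are in m, angles in rad, forces in N, time in s.
With the tool pointing down it reaches from about 0.375 to 0.975 m from the base axis. Payload 3.8 kg.
Tool frame: the origin (TCP) lies at the very end of the fingers, on their centre line; the grasp point (between the pads) lies 19 mm behind it; z points along the fingers, y is the line along which they close (so a half turn about z gives the same grasp; the last joint's range is limited). The gripper opens to 85 mm and grips with 20 to 120 N. Pads are 22 mm wide; open, the fingers measure 114 mm over their backs; the gripper's body (76 mm by 85 mm) begins 54 mm behind the grasp point. The pads swing forward as they close: fully open they stand 13 mm farther back than shut.
Start: joints at [-1.348, 0.264, 1.604, -0, 1.274, -0.037], TCP at [0.173, -0.652, 0.199] pointing down, gripper open.
Joint ranges: [-2.63, 2.63], [-0.94, 2.18], [0.31, 2.57], [-1.31, 4.45], [0, 2.66], [-2.55, 2.55]. Speed limits (rad/s): [2.57, 2.57, 3.14, 3.14, 3.14, 3.14].

INTERFACE

Orientations are given as a rotation vector (axis times angle).
In Python, from workcell import bot, vision gives the robot as it stands. The module is installed in compiled form; this text tells all that it offers.
- The arm moves only by the tool play_rows, never from a script. Its argument "moves" is a list that holds one entry, the list of rows, each a list of 7 numbers: the turn, a rotation vector about the tool's x, y, z as a fraction of full scale, then the shift along the tool's x, y, z as a fraction of full scale, then the finger opening in mm, from 0 to 85.4. In form: [[[ax, ay, az, x, y, z, jaw], ...]]. A call has 1 to 5 rows; each row shifts and turns the commanded pose from where the row before left it, along the tool's axes as they then stand; what a row does not reach is not made up. Full scale, the value 1, is 0.1 m for a shift and 0.5 rad for a turn. A row lasts 1/12 s, in which the tool goes at most 41.7 mm and 7.16 degrees, less where a joint would pass 70% of its speed; a pose out of reach is approached as far as the arm can. A call with a number of a shift or a turn outside -1 to 1 is refused whole. A call with a gripper value outside its range is refused whole. The fingers move at their own pace and stop on an object; "newtons" is the grip in N (left out, the last holds). Time passes only in rows, so rows that do not move let the fingers close. It gives the time, the measured TCP pose, the force, the opening and the grip force at its end, in the units of the state.
- bot.read_state(): the state, without advancing time (a new reading comes with each control period).
- vision.read_camera(name): name is "scene" or "top"; returns a dict with "image" (400x640x3 uint8, red, green, blue), "depth" (400x640 float32, m along the optical axis (not along the pixel's ray), 0 where there is no reading), "K" (3x3 intrinsics, pixels), "R" (3x3) and "t" (3): a world point X has camera coordinates R X + t. Camera axes: x right, y down, z forward; pixel columns grow to the right and rows downward; lengths in m; the calibration is good to about 2 mm. A picture is of the moment at which its call begins.
- bot.finish_job(): hands the job in; it is judged then, once.
The state is a dict: "time": time; "q": joint angles; "joint_vel": joint speeds; "joint_torque": joint torques, N m; "tool_pos": TCP position; "tcp_rot": TCP orientation; "wrist_force": force on the tool from outside, world axes, zero at the start; "torque": the same for the moment, N m; "width": opening from 0.0 (shut) to 1.0 (fully open); "grip_force": force on a finger pad.
Only numpy, scipy, OpenCV 4.12 (cv2) and the standard library are available. Lean on these libraries where they do the work, as an engineer would, in place of code of your own. Each camera call takes 0.05 s, during which the arm holds its last target. There are 200 camera calls.

## Working session

There is one attempt and no reset: what is moved stays moved. The work goes in short steps, Python scripts to look and compute and a tool call to move; the robot and the scene stay as the last step left them, time stands still between calls to the robot, and variables do not carry over. Pictures are saved under pics/ and viewed, at most 10 in all, crops included, and the job is handed in when it is done.

Besides the shell and the picture viewer there is one more tool, called after "Emit:" in YAML: its name, and indented under it one key for each argument. play_rows: Moves the arm, as the interface text tells. Its arguments: {"type":"object","properties":{"moves":{"type":"array","items":{"type":"array","items":{"type":"array","items":{"type":"number"}}}},"newtons":{"type":"number"}},"required":["moves"]}

```bash
mkdir -p pics; python3 - <<'E'
from workcell import bot, vision
import cv2, numpy as np
s=bot.read_state(); print({k:np.round(v,3).tolist() for k,v in s.items()})
for n in("top","scene"):
    c=vision.read_camera(n); cv2.imwrite(f"pics/{n}0.png",c["image"][...,::-1]); print(n,c["K"].tolist(),np.round(c["R"],4).tolist(),c["t"])
    np.savez(f"{n}0.npz",**c)
E
```

```text
{'time': 0.0, 'q': [-1.348, 0.265, 1.605, -0.0, 1.274, -0.037], 'joint_vel': [-0.002, 0.0, 0.001, -0.001, -0.001, -0.001], 'joint_torque': [-0.002, -51.512, -36.731, -0.0, 0.013, 0.0], 'tool_pos': [0.173, -0.652, 0.198], 'tcp_rot': [-3.113, -0.407, 0.0], 'wrist_force': [-0.371, 0.188, -0.513], 'torque': [0.007, -0.017, 0.028], 'grip_force': 0.0, 'width': 1.0}
top [[483.5721502427515, 0.0, 317.45801038020295], [0.0, 483.5721502427515, 197.2394956179753], [0.0, 0.0, 1.0]] [[0.0263, -0.9996, 0.0103], [-0.9952, -0.0272, -0.0937], [0.094, -0.0078, -0.9955]] [0.02264117 0.55204156 1.47034601]
scene [[398.4996217941622, 0.0, 313.9290536521597], [0.0, 398.4996217941622, 201.7781594329008], [0.0, 0.0, 1.0]] [[0.0222, 0.9996, 0.0145], [0.6895, -0.0048, -0.7242], [-0.7239, 0.0261, -0.6894]] [-0.03409482 -0.35435559  1.63488733]
```

View pics/top0.png

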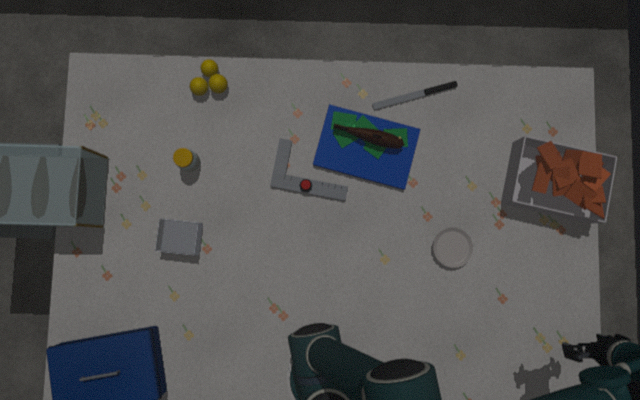

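View pics/scene0.png

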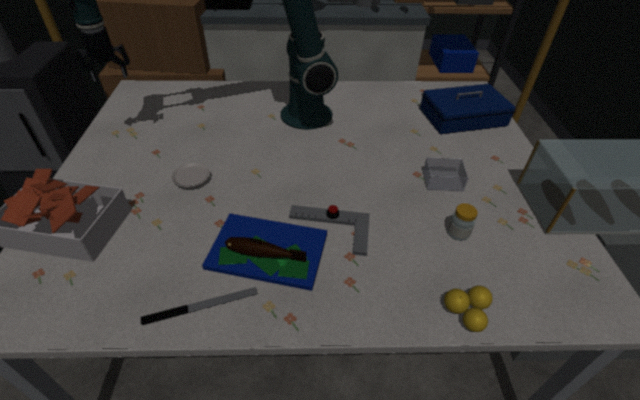

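The top view shows the board (corners about (330,105), (420,128), (404,190), (314,167)), the stop (corner near (275,188), legs ending at (347,195) and (285,140)) and the plunger at (306,185). In the scene view the plunger is at (333,211). Next I measure these.

```bash
cat > h.py <<'E'
import numpy as np, cv2
from workcell import bot, vision
def get(n): return vision.read_camera(n)
def ray(c,uv,z):
    uv=np.atleast_2d(uv).astype(float); d=np.c_[(uv[:,0]-c["K"][0,2])/c["K"][0,0],(uv[:,1]-c["K"][1,2])/c["K"][1,1],np.ones(len(uv))]@c["R"]
    o=-c["R"].T@c["t"]; return o+d*((z-o[2])/d[:,2])[:,None]
def world(c):
    v,u=np.mgrid[:400,:640]; D=c["depth"].astype(float)
    P=np.stack([(u-c["K"][0,2])/c["K"][0,0]*D,(v-c["K"][1,2])/c["K"][1,1]*D,D],-1)
    return (P-c["t"])@c["R"]
def biggest(m): return max(cv2.findContours(m.astype(np.uint8),cv2.RETR_EXTERNAL,cv2.CHAIN_APPROX_NONE)[0],key=cv2.contourArea)
E
python3 - <<'E'
from h import *
for n in("top","scene"):
    c=dict(np.load(f"{n}0.npz")); W=world(c); print(n,"cam",-c["R"].T@c["t"])
    im=c["image"]; hsv=cv2.cvtColor(im,cv2.COLOR_RGB2HSV)
    roi=(W[...,0]>.45)&(W[...,0]<.9)&(W[...,1]>-.3)&(W[...,1]<.3)
    b=roi&(hsv[...,0]>95)&(hsv[...,0]<130)&(hsv[...,1]>120)
    k=biggest(b); q=ray(c,k[:,0],.02)[:,:2]
    r=cv2.minAreaRect(q.astype(np.float32)); print("board",r, "z",np.median(W[b][:,2]))
    red=roi&((hsv[...,0]<8)|(hsv[...,0]>172))&(hsv[...,1]>140)&(hsv[...,2]>70)
    k=biggest(red); m=cv2.moments(k); uv=[m['m10']/m['m00'],m['m01']/m['m00']]; print("red",uv,cv2.contourArea(k),ray(c,uv,.042)); 
    t=W[roi&(hsv[...,1]<40)]; print("table z",np.percentile(t[:,2],[5,50,95]))
    hm=np.clip((W[...,2]+.01)*255/.06,0,255).astype(np.uint8)
    s=hsv[...,2].copy()
    x0,y0=(250,90) if n=="top" else (190,190)
    a=np.hstack([cv2.resize(im[y0:y0+120,x0:x0+190,::-1],None,fx=4,fy=4,interpolation=cv2.INTER_NEAREST)])
    cv2.imwrite(f"pics/{n}_crop.png",a[:480,:800])
    p=(265,170) if n=="top" else (310,215)
    for pt in ([(284,160),(282,185),(330,190),(260,160),(300,160),(330,210)] if n=="top" else [(310,214),(361,235),(345,240),(375,240)]): print(pt,im[pt[1],pt[0]],hsv[pt[1],pt[0]],W[pt[1],pt[0]].round(4))
E
```

```text
top cam [0.41066173 0.04906312 1.51529853]
board ((0.7159948348999023, -0.111554816365242), (0.29662948846817017, 0.19923780858516693), 76.091064453125) z 0.019999648818372927
red [305.1698113207547, 184.06603773584905] 53.0 [[0.58925264 0.0763024  0.042     ]]
table z [-0.00546403  0.00039202  0.01289918]
(284, 160) [89 89 93] [120  11  93] [0.6667 0.1453 0.0152]
(282, 185) [84 86 89] [108  14  89] [0.5886 0.1496 0.0066]
(330, 190) [88 93 93] [90 14 93] [ 0.5757 -0.0011  0.018 ]
(260, 160) [108 105 106] [170   7 108] [6.670e-01 2.222e-01 6.000e-04]
(300, 160) [113 113 111] [ 30   5 113] [0.6702 0.0956 0.003 ]
(330, 210) [107 105 104] [ 10   7 107] [ 0.5146 -0.0033 -0.002 ]
scene cam [ 1.4286109  -0.01030537  0.87094868]
board ((0.7197633981704712, -0.11238829791545868), (0.29867586493492126, 0.20755086839199066), 76.25906372070312) z 0.021932596462556752
red [332.5833333333333, 208.00694444444443] 24.0 [[0.58539161 0.0759302  0.042     ]]
table z [-0.75086015  0.00161338  0.01237185]
(310, 214) [62 62 65] [120  12  65] [0.5858 0.009  0.0176]
(361, 235) [61 61 64] [120  12  64] [0.671  0.1538 0.0171]
(345, 240) [103  99  96] [ 13  17 103] [0.6766 0.1084 0.0023]
(375, 240) [101  97  94] [ 13  18 101] [0.6764 0.1953 0.0011]
```

View pics/top_crop.png

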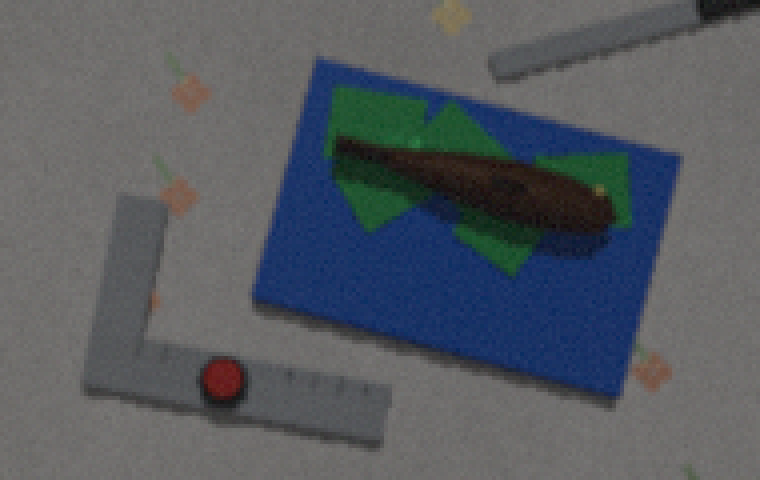

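The crop shows the stop with its outer corner at crop (84,392), the long leg ending at (388,415), the short leg ending at (143,197) and the plunger at (224,380). The board's near-left corner is at crop (255,300). Next I fit the edges.

```bash
cat >> h.py <<'E'
def lines(q,poly,trim=.15):
    """fit a line to contour points q between successive polygon vertices poly"""
    out=[]
    for a,b in zip(poly,np.roll(poly,-1,0)):
        L=np.linalg.norm(b-a); e=(b-a)/L; s=(q-a)@e; d=(q-a)@[-e[1],e[0]]
        p=q[(s>trim*L)&(s<(1-trim)*L)&(abs(d)<.006)]
        f=cv2.fitLine(p.astype(np.float32),cv2.DIST_HUBER,0,.01,.001).ravel(); v=f[:2]*np.sign(f[:2]@e)
        out.append((f[2:],v,L))
    return out
def meet(l,m): return l[0]+l[1]*np.linalg.solve(np.c_[l[1],-m[1]],m[0]-l[0])[0]
def measure(c):
    """board (corner, yaw) and stop (origin, yaw, red) from a top picture"""
    W=world(c); im=cv2.resize(cv2.GaussianBlur(c["image"],(3,3),0),None,fx=4,fy=4,interpolation=cv2.INTER_CUBIC); hsv=cv2.cvtColor(im,cv2.COLOR_RGB2HSV)
    roi=cv2.resize(((W[...,0]>.45)&(W[...,0]<.9)&(W[...,1]>-.35)&(W[...,1]<.3)).astype(np.uint8),None,fx=4,fy=4,interpolation=0)>0
    def pts(mask,z): 
        k=biggest(mask)[:,0]; return ray(c,(k-1.5)/4,z)[:,:2]
    deg=lambda v:np.degrees(np.arctan2(v[1],v[0]))
    blue=roi&(hsv[...,0]>95)&(hsv[...,0]<130)&(hsv[...,1]>110); q=pts(blue,.02)
    P=cv2.boxPoints(cv2.minAreaRect(q.astype(np.float32))); L=lines(q,P); r={}
    # choose edges by outward side
    cen=P.mean(0); near=min(L,key=lambda l:(l[0]-cen)[0]); left=max(L,key=lambda l:(l[0]-cen)[1])
    up=lambda l:l[1]*np.sign(l[1][1]); fw=lambda l:l[1]*np.sign(l[1][0])
    r["board"]=(meet(near,left),deg(up(near))-90,deg(fw(left)),cv2.minAreaRect(q.astype(np.float32))[1])
    grey=roi&(hsv[...,2]<100)&(hsv[...,1]<60)
    red=roi&((hsv[...,0]<8)|(hsv[...,0]>170))&(hsv[...,1]>130)
    m=cv2.moments(biggest(red)); r["red"]=ray(c,((m['m10']/m['m00']-1.5)/4,(m['m01']/m['m00']-1.5)/4),.042)[0,:2]
    bx=cv2.dilate(blue.astype(np.uint8),np.ones((9,9)))>0
    w=cv2.resize((np.hypot(W[...,0]-r["red"][0],W[...,1]-r["red"][1])<.25).astype(np.uint8),None,fx=4,fy=4,interpolation=0)>0
    g=cv2.morphologyEx(((grey&~bx&w)|red).astype(np.uint8),cv2.MORPH_OPEN,np.ones((7,7)))
    r["mask"]=g; r["im"]=im; k=biggest(g); q=ray(c,(k[:,0]-1.5)/4,.014)[:,:2]
    ap=cv2.approxPolyDP(k,16,True); r["px"]=ap[:,0]/4; r["poly"]=ray(c,(ap[:,0]-1.5)/4,.014)[:,:2]; r["L"]=lines(q,r["poly"])
    return r
E
python3 - <<'E'
from h import *
c=dict(np.load("top0.npz")); r=measure(c)
print(r["board"],r["red"]); print(r["px"]); print(r["poly"].round(4))
for l in r["L"]: print(l[0].round(4),np.degrees(np.arctan2(l[1][1],l[1][0])).round(2),l[2].round(4))
E
```

```text
(array([0.6545559 , 0.05544169], dtype=float32), np.float32(-13.753677), np.float32(-13.6523905), (0.29699549078941345, 0.20017275214195251)) [0.58812642 0.07585801]
[[279.75 139.  ]
 [271.25 189.25]
 [346.   201.5 ]
 [346.5  186.  ]
 [310.   179.5 ]
 [310.25 188.25]
 [302.   189.25]
 [305.25 177.75]
 [286.5  174.  ]
 [292.25 142.25]]
[[ 0.7346  0.1622]
 [ 0.5746  0.1833]
 [ 0.5426 -0.0508]
 [ 0.5913 -0.0513]
 [ 0.6086  0.0633]
 [ 0.5811  0.0618]
 [ 0.5772  0.0874]
 [ 0.6137  0.0783]
 [ 0.6239  0.1374]
 [ 0.7253  0.1225]]
[0.655  0.1755] 170.13 0.1614
[0.5536 0.0551] -99.36 0.2363
[ 0.5649 -0.052 ] -11.53 0.0487
[0.6008 0.0094] 81.05 0.116
[0.5951 0.0598] -170.01 0.0276
[0.5739 0.0751] 96.14 0.0259
[0.6074 0.0844] -61.02 0.0376
[0.6172 0.1082] 80.07 0.0599
[0.6734 0.1297] -9.37 0.1025
[0.7327 0.1392] 80.12 0.0408
```

Emit:
play_rows:
  moves:
    - [[0, 0, 0, 0.28, -0.284, 0, 70], [0, 0, 0, 0.28, -0.284, 0, 70], [0, 0, 0, 0.28, -0.284, 0, 70], [0, 0, 0, 0.28, -0.284, 0, 70], [0, 0, 0, 0.28, -0.284, 0, 70]]

```text
time: 0.52
tool_pos: [0.2725, -0.4771, 0.1981]
tcp_rot: [-3.114, -0.406, 0.0]
wrist_force: [0.8, 0.9, 0.5]
width: 0.82
grip_force: 0.0
```

Emit:
play_rows:
  moves:
    - [[0, 0, 0, 0.28, -0.284, 0, 70], [0, 0, 0, 0.28, -0.284, 0, 70], [0, 0, 0, 0.28, -0.284, 0, 70], [0, 0, 0, 0.28, -0.284, 0, 70], [0, 0, 0, 0.28, -0.284, 0, 70]]

```text
time: 0.93
tool_pos: [0.3713, -0.3039, 0.1985]
tcp_rot: [-3.115, -0.406, 0.0]
wrist_force: [-0.2, -0.3, 0.1]
width: 0.819
grip_force: 0.0
```

Emit:
play_rows:
  moves:
    - [[0, 0, 0, 0.28, -0.284, 0, 70], [0, 0, 0, 0.28, -0.284, 0, 70], [0, 0, 0, 0.28, -0.284, 0, 70], [0, 0, 0, 0.28, -0.284, 0, 70], [0, 0, 0, 0.28, -0.284, 0, 70]]

```text
time: 1.35
tool_pos: [0.4701, -0.1307, 0.1987]
tcp_rot: [-3.115, -0.407, 0.0]
wrist_force: [0.5, -0.7, -0.5]
width: 0.819
grip_force: 0.0
```

Emit:
play_rows:
  moves:
    - [[0, 0, 0, 0.28, -0.284, 0, 70], [0, 0, 0, 0.28, -0.284, 0, 70], [0, 0, 0, 0.28, -0.284, 0, 70], [0, 0, 0, 0.28, -0.284, 0, 70], [0, 0, 0, 0.28, -0.284, 0, 70]]

```text
time: 1.77
tool_pos: [0.5689, 0.0425, 0.1984]
tcp_rot: [3.115, 0.408, -0.001]
wrist_force: [1.3, -0.6, 0.3]
width: 0.821
grip_force: 0.0
```

Emit:
play_rows:
  moves:
    - [[0, 0, 0.212, 0, 0, 0, 70], [0, 0, 0.212, 0, 0, 0, 70], [0, 0, 0.212, 0, 0, 0, 70], [0, 0, 0.212, 0, 0, 0, 70], [0, 0, 0, 0, 0, 0, 70]]

```text
time: 2.18
tool_pos: [0.5683, 0.0407, 0.1982]
tcp_rot: [3.131, -0.261, -0.002]
wrist_force: [-0.2, -0.2, 0.2]
width: 0.821
grip_force: 0.0
```

Emit:
play_rows:
  moves:
    - [[0, 0, 0, 0.138, -0.369, 0, 60], [0, 0, 0, 0, 0, 0.4, 60], [0, 0, 0, 0, 0, 0.4, 60], [0, 0, 0, 0, 0, 0.4, 60], [0, 0, 0, 0, 0, 0.2, 60]]

```text
time: 2.6
tool_pos: [0.5843, 0.0744, 0.0533]
tcp_rot: [3.13, -0.252, -0.012]
wrist_force: [-0.9, 0.2, 0.2]
width: 0.701
grip_force: 0.0
```

```bash
python3 - <<'E'
from h import *
c=get("scene"); cv2.imwrite("pics/s1.png",cv2.resize(c["image"][150:270,230:420,::-1],None,fx=4,fy=4,interpolation=cv2.INTER_CUBIC))
s=bot.read_state(); print(s["tool_pos"],s["wrist_force"])
E
```

```text
[0.58176257 0.07405689 0.0502066 ] [-1.15750265 -0.20001468 -2.94040193]
```

View pics/s1.png

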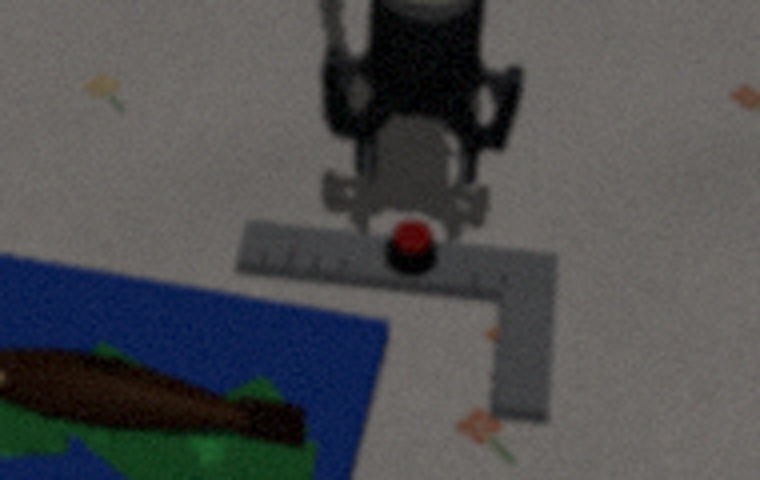

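The fingers straddle the plunger at crop (410,245), though the TCP sits about 6 mm too near the robot in x. I correct that and descend to 20 mm.

Emit:
play_rows:
  moves:
    - [[0, 0, 0, 0.062, -0.02, 0, 60], [0, 0, 0, 0, 0, 0.15, 60], [0, 0, 0, 0, 0, 0.15, 60], [0, 0, 0, 0, 0, 0, 60], [0, 0, 0, 0, 0, 0, 60]]

```text
time: 3.07
tool_pos: [0.5961, 0.0756, 0.0305]
tcp_rot: [-3.131, 0.256, -0.003]
wrist_force: [0.4, -0.6, 0.7]
width: 0.705
grip_force: 0.0
```

```bash
python3 - <<'E'
from h import *
s=bot.read_state(); print({k:np.round(s[k],4).tolist() for k in("tool_pos","tcp_rot","wrist_force","q","width")})
E
```

```text
{'tool_pos': [0.5961, 0.0756, 0.0305], 'tcp_rot': [-3.1308, 0.2564, -0.0025], 'wrist_force': [0.3624, -0.6252, 0.7397], 'q': [0.0846, 0.2809, 1.9166, 0.0, 0.9425, 1.8188], 'width': 0.7051}
```

Emit:
play_rows:
  moves:
    - [[0, 0, 0, -0.077, 0.023, 0.05, 60], [0, 0, 0, 0, 0, 0.04, 60], [0, 0, 0, 0, 0, 0, 50], [0, 0, 0, 0, 0, 0, 46], [0, 0, 0, 0, 0, 0, 44]]
  newtons: 20

```text
time: 3.48
tool_pos: [0.5871, 0.0746, 0.0204]
tcp_rot: [-3.131, 0.257, -0.001]
wrist_force: [-0.3, 0.3, 1.0]
width: 0.517
grip_force: 0.0
```

```bash
python3 - <<'E'
from h import *
c=get("scene"); cv2.imwrite("pics/s2.png",cv2.resize(c["image"][170:250,280:400,::-1],None,fx=6,fy=6,interpolation=cv2.INTER_CUBIC))
s=bot.read_state(); print({k:np.round(s[k],4).tolist() for k in("tool_pos","tcp_rot","wrist_force","q","width")})
E
```

```text
{'tool_pos': [0.5872, 0.0746, 0.0204], 'tcp_rot': [-3.1309, 0.2575, -0.0014], 'wrist_force': [-0.0937, 0.4185, 0.3987], 'q': [0.0843, 0.279, 1.9413, 0.0, 0.9204, 1.8192], 'width': 0.5145}
```

View pics/s2.png

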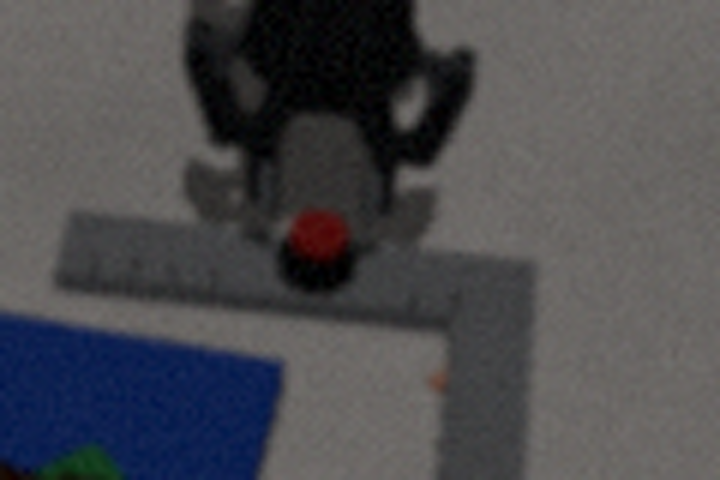

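The open fingertips flank the black housing at crop (318,265), just above the leg. I lower 4 mm more and close.

Emit:
play_rows:
  moves:
    - [[0, 0, 0, 0, 0, 0.02, 44], [0, 0, 0, 0, 0, 0.02, 44], [0, 0, 0, 0, 0, 0, 36], [0, 0, 0, 0, 0, 0, 36], [0, 0, 0, 0, 0, 0, 36]]
  newtons: 20

```text
time: 3.95
tool_pos: [0.5867, 0.0745, 0.0157]
tcp_rot: [3.131, -0.258, -0.0]
wrist_force: [-0.1, -0.3, -0.1]
width: 0.419
grip_force: 0.0
```

Emit:
play_rows:
  moves:
    - [[0, 0, 0, 0, 0, 0, 36], [0, 0, 0, 0, 0, 0, 36]]

```text
time: 4.12
tool_pos: [0.5869, 0.0746, 0.0159]
tcp_rot: [-3.131, 0.258, -0.0]
wrist_force: [0.3, -0.1, -0.1]
width: 0.418
grip_force: 0.0
```

Emit:
play_rows:
  moves:
    - [[0, 0, 0, 0, 0, 0, 50], [0, 0, 0, 0, 0, 0, 50], [0, 0, 0, 0, 0, 0.04, 50], [0, 0, 0, 0, 0, 0.03, 50], [0, 0, 0, 0, 0, 0, 50]]
  newtons: 20

```text
time: 4.53
tool_pos: [0.586, 0.0745, 0.0079]
tcp_rot: [3.131, -0.258, -0.002]
wrist_force: [-0.3, -0.0, -0.2]
width: 0.585
grip_force: 0.0
```

Emit:
play_rows:
  moves:
    - [[0, 0, 0, 0, 0, 0, 36], [0, 0, 0, 0, 0, 0, 36], [0, 0, 0, 0, 0, 0, 36], [0, 0, 0, 0, 0, 0, 36]]

```text
time: 4.87
tool_pos: [0.5869, 0.0746, 0.009]
tcp_rot: [-3.131, 0.258, -0.0]
wrist_force: [-1.2, -0.7, -0.1]
width: 0.42
grip_force: 0.0
```

```bash
python3 - <<'E'
from h import *
c=get("scene"); d=get("top"); cv2.imwrite("pics/s3.png",np.hstack([cv2.resize(a["image"][y:y+80,x:x+66,::-1],None,fx=6,fy=6,interpolation=cv2.INTER_CUBIC) for a,x,y in((c,300,170),(d,275,145))]))
s=bot.read_state(); print({k:np.round(s[k],4).tolist() for k in("tool_pos","tcp_rot","wrist_force","q","width")})
E
```

```text
{'tool_pos': [0.5869, 0.0746, 0.009], 'tcp_rot': [-3.131, 0.2576, -0.0004], 'wrist_force': [0.1966, -0.1476, 0.5109], 'q': [0.0843, 0.2936, 1.9474, 0.0, 0.9004, 1.8192], 'width': 0.4203}
```

View pics/s3.png

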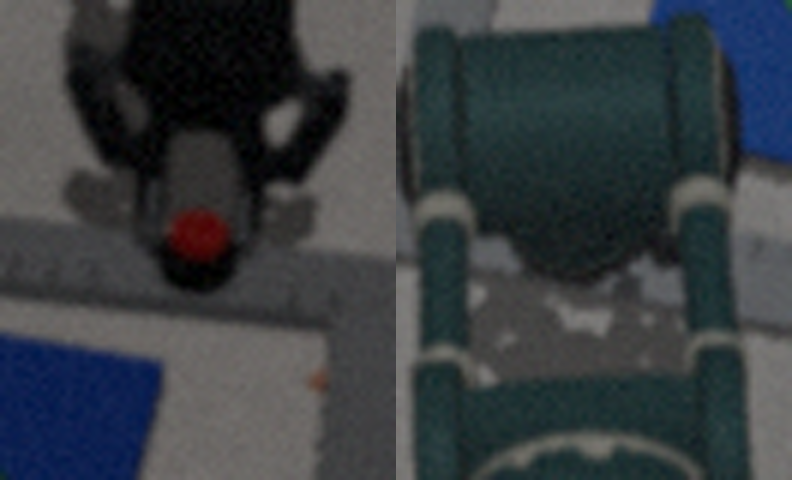

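```bash
python3 - <<'E'
from h import *
c=get("scene"); W=world(c)
for v in range(198,222,2):
    print(v,' '.join('%3d/%3d/%2d'%tuple((W[v,u]*1000).round().astype(int)) for u in range(320,350,2)))
E
```

```text
198 502/ 42/ 5 591/ 43/88 595/ 48/92 583/ 55/81 496/ 68/-1 503/ 74/ 6 499/ 81/ 2 500/ 87/ 3 498/ 94/ 1 497/100/ 0 603/ 93/99 600/ 99/96 600/105/96 601/111/97 607/116/102
200 508/ 42/ 2 586/ 43/76 594/ 49/83 592/ 55/81 510/ 67/ 3 509/ 74/ 3 510/ 80/ 4 509/ 87/ 3 507/ 93/ 0 509/ 99/ 3 602/ 94/91 602/100/90 597/106/86 510/125/ 3 607/116/95
202 516/ 42/ 1 585/ 44/66 591/ 49/72 593/ 55/74 519/ 67/ 4 520/ 73/ 4 516/ 80/ 1 520/ 86/ 4 519/ 92/ 4 519/ 99/ 3 600/ 95/80 597/101/78 519/118/ 3 522/124/ 6 516/131/ 0
204 526/ 42/ 1 589/ 44/62 594/ 49/67 593/ 55/66 526/ 67/ 1 526/ 73/ 1 530/ 79/ 5 527/ 86/ 2 529/ 92/ 5 528/ 98/ 4 603/ 95/75 597/101/70 528/117/ 3 528/123/ 3 527/130/ 2
206 537/ 41/ 3 587/ 44/53 591/ 50/56 591/ 56/56 580/ 62/45 581/ 68/46 580/ 74/45 581/ 80/46 581/ 86/46 535/ 98/ 1 601/ 96/66 595/102/59 537/116/ 3 536/123/ 2 539/129/ 5
208 561/ 40/19 558/ 46/16 591/ 50/48 542/ 60/ 0 587/ 62/44 588/ 68/45 589/ 74/46 586/ 80/42 590/ 86/47 544/ 97/ 1 603/ 96/59 597/102/53 543/116/ 0 548/122/ 5 540/129/-3
210 571/ 40/20 570/ 46/19 567/ 52/15 579/ 57/27 592/ 62/40 597/ 67/46 593/ 74/41 597/
[... 228 characters left out ...]
15 579/118/18 578/124/17
214 585/ 39/17 585/ 45/17 587/ 51/19 591/ 57/22 595/ 62/26 600/ 68/31 597/ 74/28 599/ 80/30 596/ 86/28 598/ 92/29 588/ 99/19 586/106/17 581/112/11 585/118/16 585/124/16
216 592/ 39/15 594/ 45/17 594/ 51/17 597/ 57/20 600/ 62/23 601/ 68/24 603/ 74/26 604/ 80/27 600/ 86/23 595/ 93/17 595/ 99/18 596/105/18 595/111/18 593/117/16 592/123/15
218 602/ 39/16 603/ 45/18 600/ 51/15 601/ 57/16 604/ 62/19 603/ 68/18 603/ 74/17 606/ 80/21 602/ 86/16 605/ 92/19 602/ 98/16 603/104/17 605/110/19 603/116/18 602/122/16
220 602/ 39/ 9 603/ 45/ 9 605/ 51/12 606/ 56/13 603/ 63/ 9 610/ 68/16 607/ 74/13 611/ 80/17 610/ 86/17 608/ 92/14 612/ 98/18 614/103/20 612/109/18 612/115/18 609/122/15
```

The s3 picture and its depth put the finger ends near z = 45 mm, at crop (155,225) and (255,215). That is level with the plunger top and well above the reported TCP. I trust the camera and go down in small checked steps.

Emit:
play_rows:
  moves:
    - [[0, 0, 0, 0, 0, 0, 56], [0, 0, 0, 0, 0, 0, 56], [0, 0, 0, 0, 0, 0.05, 56], [0, 0, 0, 0, 0, 0.05, 56], [0, 0, 0, 0, 0, 0, 56]]

```text
time: 5.43
tool_pos: [0.5856, 0.0745, -0.0026]
tcp_rot: [3.131, -0.257, -0.004]
wrist_force: [0.2, -0.2, -0.3]
width: 0.654
grip_force: 0.0
```

```bash
cat > tip.py <<'E'
from h import *
c=get("scene"); W=world(c)
for v in range(204,222,1):
    print(v,' '.join('%3d/%3d/%2d'%tuple((W[v,u]*1000).round().astype(int)) for u in [320,322,324,326,328,330,338,340,342,344,346]))
s=bot.read_state(); print({k:np.round(s[k],4).tolist() for k in("time","tool_pos","tcp_rot","wrist_force","width")})
E
python3 tip.py
```

```text
204 584/ 38/57 592/ 44/65 527/ 54/ 3 526/ 60/ 1 526/ 67/ 2 527/ 73/ 2 530/ 98/ 5 526/105/ 1 599/101/71 597/107/69 600/113/72
205 583/ 38/52 591/ 44/61 529/ 54/ 0 533/ 60/ 4 533/ 66/ 4 576/ 69/45 532/ 98/ 3 531/104/ 2 599/101/67 595/108/64 595/114/64
206 585/ 38/50 591/ 44/56 535/ 54/ 2 536/ 60/ 2 582/ 62/47 578/ 69/43 534/ 98/ 1 535/104/ 1 598/102/62 599/107/64 600/113/65
207 585/ 38/46 588/ 44/48 541/ 53/ 3 543/ 60/ 5 583/ 62/44 583/ 68/44 543/ 97/ 4 543/103/ 5 601/102/62 597/108/57 596/114/57
208 562/ 40/19 589/ 44/46 561/ 52/18 546/ 59/ 3 591/ 62/47 589/ 68/46 543/ 97/ 0 549/103/ 6 602/102/58 597/108/54 596/114/52
209 562/ 40/15 590/ 44/42 567/ 52/20 564/ 58/17 587/ 62/40 591/ 68/44 548/ 97/ 1 549/103/ 2 597/103/49 595/109/47 598/114/50
210 565/ 40/13 570/ 46/19 566/ 52/15 579/ 57/27 593/ 62/41 596/ 68/44 585/ 93/33 568/101/16 599/103/47 595/109/43 555/121/ 3
211 570/ 40/14 575/ 46/19 571/ 52/15 585/ 57/29 582/ 63/26 601/ 67/45 580/ 93/24 574/100/18 599/103/43 572/113/16 575/118/19
212 578/ 39/18 575/ 46/15 575/ 52/15 591/ 56/31 587/ 63/27 596/ 68/36 589/ 93/29 579/100/18 598/103/
[... 602 characters left out ...]
/16 598/ 99/16 597/105/16 598/111/16 596/117/15
218 600/ 39/15 598/ 45/13 603/ 50/18 602/ 57/17 602/ 62/17 605/ 68/19 605/ 92/19 603/ 98/17 600/105/15 600/111/14 605/116/19
219 601/ 39/12 601/ 45/12 603/ 51/13 607/ 56/17 607/ 62/18 609/ 68/19 609/ 92/19 606/ 98/16 607/104/17 605/110/15 606/116/17
220 602/ 39/ 8 604/ 45/10 602/ 51/ 8 606/ 56/13 606/ 62/12 605/ 69/11 607/ 92/13 612/ 98/18 612/104/18 610/110/16 612/116/18
221 600/ 39/ 2 601/ 45/ 3 604/ 51/ 6 604/ 57/ 5 606/ 63/ 8 610/ 68/12 612/ 92/14 611/ 98/13 613/104/15 613/110/15 612/116/14
{'time': 5.4833, 'tool_pos': [0.5858, 0.0744, -0.0023], 'tcp_rot': [3.1307, -0.2575, -0.0033], 'wrist_force': [0.8524, 0.3014, 0.5381], 'width': 0.6567}
```

Emit:
play_rows:
  moves:
    - [[0, 0, 0, 0, 0, 0.05, 54], [0, 0, 0, 0, 0, 0.05, 54], [0, 0, 0, 0, 0, 0.05, 54], [0, 0, 0, 0, 0, 0, 46], [0, 0, 0, 0, 0, 0, 44]]

```text
time: 5.9
tool_pos: [0.5862, 0.0745, -0.0169]
tcp_rot: [3.131, -0.258, -0.002]
wrist_force: [0.6, 0.0, -0.0]
width: 0.517
grip_force: 0.0
```

```bash
python3 tip.py
```

```text
204 590/ 38/63 593/ 43/66 591/ 49/64 527/ 60/ 2 528/ 67/ 4 528/ 73/ 3 528/ 98/ 3 601/ 95/74 601/101/73 598/107/71 597/113/69
205 532/ 41/ 3 592/ 44/61 590/ 50/59 533/ 60/ 4 536/ 66/ 7 575/ 69/44 529/ 98/-1 598/ 96/67 604/101/72 605/106/73 597/113/66
206 535/ 41/ 1 585/ 44/50 592/ 50/57 537/ 60/ 3 579/ 62/44 582/ 68/47 536/ 98/ 2 595/ 96/59 603/101/67 604/107/68 595/114/59
207 588/ 38/49 588/ 44/49 590/ 50/51 538/ 60/ 0 585/ 62/46 585/ 68/46 542/ 97/ 4 599/ 96/59 604/101/64 603/107/63 544/122/ 6
208 588/ 38/45 582/ 45/39 592/ 50/48 545/ 60/ 3 587/ 62/44 587/ 68/44 547/ 97/ 4 601/ 96/57 596/102/53 596/108/52 545/122/ 2
209 585/ 39/38 586/ 45/39 592/ 50/45 567/ 58/20 590/ 62/43 592/ 68/44 551/ 96/ 4 599/ 97/51 598/103/50 596/109/48 554/121/ 7
210 586/ 39/35 588/ 44/37 591/ 50/40 579/ 57/28 589/ 62/37 597/ 68/45 580/ 93/28 600/ 97/48 598/103/46 590/110/38 555/121/ 3
211 571/ 40/15 587/ 45/31 591/ 50/36 584/ 57/28 585/ 63/29 598/ 68/42 585/ 93/29 600/ 97/44 597/103/41 573/113/17 572/119/16
212 579/ 39/19 587/ 45/27 589/ 51/29 589/ 57/28 587/ 63/27 596/ 68/36 589/ 93/29 599/ 97/39 598/103/
[... 601 characters left out ...]
3/16 599/ 99/17 598/105/16 596/111/14 598/117/16
218 602/ 39/17 603/ 44/18 600/ 51/15 602/ 57/17 604/ 62/19 604/ 68/19 601/ 93/15 599/ 99/13 601/104/15 600/111/15 603/116/17
219 600/ 39/11 604/ 45/15 604/ 51/14 604/ 56/15 607/ 62/17 607/ 68/17 607/ 92/17 609/ 98/19 607/104/17 604/110/14 608/116/18
220 602/ 39/ 8 601/ 45/ 7 605/ 51/11 604/ 57/10 607/ 62/13 605/ 69/11 610/ 92/16 612/ 98/19 609/104/15 610/110/16 613/115/19
221 603/ 39/ 5 603/ 45/ 5 605/ 51/ 7 603/ 57/ 5 606/ 63/ 8 606/ 69/ 7 609/ 92/11 610/ 98/12 611/104/13 616/109/18 612/116/13
{'time': 5.95, 'tool_pos': [0.5866, 0.0745, -0.0165], 'tcp_rot': [3.1309, -0.2577, -0.001], 'wrist_force': [-0.9804, -0.2562, 0.2018], 'width': 0.5176}
```

Emit:
play_rows:
  moves:
    - [[0, 0, 0, 0, 0, 0.03, 46], [0, 0, 0, 0, 0, 0, 36], [0, 0, 0, 0, 0, 0, 36], [0, 0, 0, 0, 0, 0, 36], [0, 0, 0, 0, 0, 0, 36]]
  newtons: 20

```text
time: 6.37
tool_pos: [0.5871, 0.0747, -0.0191]
tcp_rot: [-3.131, 0.258, -0.001]
wrist_force: [0.8, 1.6, -2.2]
width: 0.454
grip_force: 20.5
```

Emit:
play_rows:
  moves:
    - [[0, 0, 0.05, 0, 0, 0, 36], [0, 0, 0.05, 0, 0, 0, 36], [0, 0, 0.05, 0, 0, 0, 36], [0, 0, 0, 0.05, 0.08, 0, 36], [0, 0, 0, 0.05, 0.08, 0, 36]]

```text
time: 6.78
tool_pos: [0.5923, 0.0571, -0.0191]
tcp_rot: [-3.119, 0.373, 0.001]
wrist_force: [-0.6, 3.1, 0.0]
width: 0.454
grip_force: 20.6
```

Emit:
play_rows:
  moves:
    - [[0, 0, 0, 0.07, 0.12, 0, 36], [0, 0, 0, 0.07, 0.12, 0, 36], [0, 0, 0, 0.07, 0.12, 0, 36], [0, 0, 0, 0.07, 0.12, 0, 36], [0, 0, 0, 0, 0, 0, 36]]

```text
time: 7.2
tool_pos: [0.6097, -0.0004, -0.019]
tcp_rot: [3.117, -0.378, 0.002]
wrist_force: [0.3, -2.5, -1.2]
width: 0.453
grip_force: 20.6
```

```bash
python3 - <<'E'
from h import *
d=get("top"); c=get("scene"); np.savez("top1.npz",**d); np.savez("scene1.npz",**c)
cv2.imwrite("pics/m1.png",np.vstack([cv2.resize(a["image"][y:y+75,x:x+200,::-1],None,fx=4,fy=4,interpolation=cv2.INTER_CUBIC) for a,x,y in((d,240,125),(c,220,200))]))
s=bot.read_state(); print({k:np.round(s[k],4).tolist() for k in("time","tool_pos","tcp_rot","wrist_force","torque","width")})
E
```

```text
{'time': 7.3, 'tool_pos': [0.6092, 0.0013, -0.0191], 'tcp_rot': [3.1178, -0.378, 0.0016], 'wrist_force': [0.1567, -1.9086, -0.076], 'torque': [-0.2049, -0.1021, -0.0981], 'width': 0.4558}
```

View pics/m1.png

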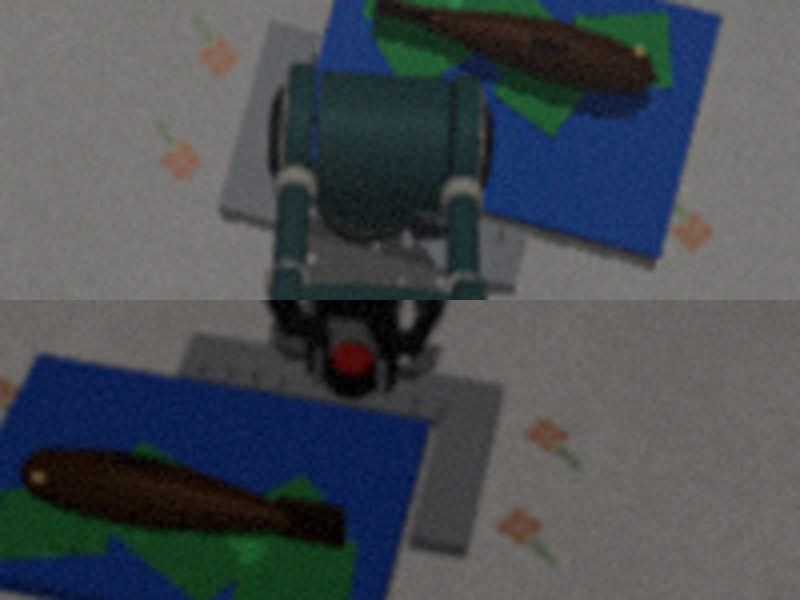

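The lower half shows both legs parallel to the board with a small gap at the short leg, from crop (440,410) to (412,548). I close in slowly from here.

Emit:
play_rows:
  moves:
    - [[0, 0, 0, 0.025, 0.025, 0, 36], [0, 0, 0, 0.025, 0.02, 0, 36], [0, 0, 0, 0, 0, 0, 36], [0, 0, 0, 0, 0, 0, 36]]

```text
time: 7.63
tool_pos: [0.612, -0.0019, -0.0191]
tcp_rot: [3.119, -0.374, -0.001]
wrist_force: [-2.7, 0.3, 1.9]
width: 0.457
grip_force: 20.9
```

```bash
cat > look.py <<'E'
import sys
from h import *
# scene view: short leg edges and board left edge, by row scan on brightness/blue
c=get("scene"); b=np.load("scene0.npz")
im=cv2.GaussianBlur(c["image"],(3,3),0).astype(float); V=im.max(2)
hsv=cv2.cvtColor(c["image"],cv2.COLOR_RGB2HSV)
inn=[];out=[];bl=[]
for v in range(310,336):
    pass
L=lambda p,z:cv2.fitLine(ray(c,np.array(p),z)[:,:2].astype(np.float32),cv2.DIST_HUBER,0,.01,.001).ravel()
def cross(a,lev,x0):  # first upward crossing of lev in a
    i=np.where((a[:-1]<lev)&(a[1:]>=lev))[0]
    return x0+i[0]+(lev-a[i[0]])/(a[i[0]+1]-a[i[0]]) if len(i) else None
for v in range(228,252):
    r=im[v]; d=r[:,2]-r[:,0]           # blue excess
    xs=np.arange(290,350); bi=np.where(d[xs]>25)[0]
    if not len(bi): continue
    e=xs[bi[-1]]; lev=25; x=e+(d[e]-lev)/(d[e]-d[e+1]); bl.append((x,v))
    seg=V[v,int(e)+4:int(e)+35]; o=cross(cv2.blur(seg[None],(3,1))[0],84,int(e)+4)
    if o: out.append((o,v))
if "-v" in sys.argv:
    for v in(235,240,245): print(v,V[v,310:350].astype(int),(im[v,310:350,2]-im[v,310:350,0]).astype(int))
for n,p,z in(("board left",bl,.02),("stop outer",out,.014)):
    f=L(p,z); f[:2]*=np.sign(f[0]); y=f[3]+(.70-f[2])*f[1]/f[0]; print(n,"yaw %.2f  y at x=.70: %.4f"%(np.degrees(np.arctan2(f[1],f[0])),y),len(p))
q=cv2.minAreaRect
m=(hsv[...,0]>95)&(hsv[...,0]<130)&(hsv[...,1]>110); m[:190]=0; m[:,:150]=0; m[:,380:]=0
k=biggest(m)[:,0]; R=cv2.minAreaRect(ray(c,k,.02)[:,:2].astype(np.float32)); print("board",np.round(R[0],4),np.round(R[2],2))
s=bot.read_state(); print({k:np.round(s[k],4).tolist() for k in("time","tool_pos","tcp_rot","wrist_force","torque","width")})
E
python3 look.py -v
```

```text
235 [ 78  79  80  79  79  80  80  80  80  80  79  79  80  80  77  72  68  67
  67  65  64  65  67  67  68  68  68  67  68  68  68  69  79  93 103 106
 106 107 108 108] [68 68 68 68 69 68 67 67 69 68 67 68 68 67 64 53 31 11  2  0  1  1  2  2
  2  2  2  2  3  3  3  1 -2 -4 -5 -6 -6 -6 -6 -6]
240 [ 79  78  78  78  79  79  79  79  80  80  78  77  78  75  69  66  67  66
  66  66  66  67  67  68  67  67  66  66  66  67  71  84  98 105 107 107
 107 105 105 107] [68 68 69 69 68 66 66 67 68 68 68 69 70 63 46 22  7  2  2  2  1  2  1  2
  1  2  2  2  1  2 -1 -3 -5 -5 -5 -5 -6 -5 -5 -5]
245 [ 80  80  80  80  79  79  79  79  80  81  81  79  74  68  67  67  66  65
  64  64  64  65  67  66  65  66  66  65  65  68  81  96 105 108 108 108
 107 105 104 105] [66 65 66 69 70 69 67 67 67 68 69 67 59 38 16  4  2  2  1  1  0  1  3  2
  2  2  2  2  2  1 -2 -4 -5 -6 -6 -6 -5 -5 -5 -4]
board left yaw -13.42  y at x=.70: 0.0471 24
stop outer yaw -13.53  y at x=.70: 0.0925 24
board [ 0.7183 -0.1117] 76.22
{'time': 7.6833, 'tool_pos': [0.612, -0.0019, -0.0191], 'tcp_rot': [3.1191, -0.3735, -0.001], 'wrist_force': [-1.2855, 0.1904, 2.2864], 'torque': [0.257, 0.4132, 0.046], 'width': 0.4594}
```

Emit:
play_rows:
  moves:
    - [[0, 0, 0, 0.01, 0.01, 0, 36], [0, 0, 0, 0.01, 0.01, 0, 36], [0, 0, 0, 0, 0.0, 0, 36], [0, 0, 0, 0, 0, 0, 36]]

```text
time: 8.02
tool_pos: [0.6139, -0.0043, -0.0191]
tcp_rot: [-3.119, 0.375, -0.0]
wrist_force: [-2.5, 2.8, 3.3]
width: 0.454
grip_force: 20.9
```

Emit:
play_rows:
  moves:
    - [[0, 0, 0, 0.0, 0.01, 0, 36], [0, 0, 0, 0, 0.0, 0, 36], [0, 0, 0, 0, 0, 0, 36]]

```text
time: 8.27
tool_pos: [0.6142, -0.0057, -0.0191]
tcp_rot: [-3.119, 0.375, -0.002]
wrist_force: [0.4, 2.3, -0.7]
width: 0.454
grip_force: 20.7
```

```bash
python3 look.py; sed -i 's/get("scene")/(dict(np.load("scene0.npz")) if "-0" in sys.argv else get("scene"))/' look.py; python3 look.py -0
```

```text
board left yaw -13.35  y at x=.70: 0.0473 24
stop outer yaw -13.67  y at x=.70: 0.0892 24
board [ 0.716  -0.1111] 76.29
{'time': 8.3167, 'tool_pos': [0.6142, -0.0057, -0.0191], 'tcp_rot': [-3.1191, 0.375, -0.0018], 'wrist_force': [0.0653, 2.1727, 0.2298], 'torque': [0.5895, -0.0957, 0.1667], 'width': 0.4589}
board left yaw -13.16  y at x=.70: 0.0467 24Traceback (most recent call last):
  File "look.py", line 24, in <module>
    f=L(p,z); f[:2]*=np.sign(f[0]); y=f[3]+(.70-f[2])*f[1]/f[0]; print(n,"yaw %.2f  y at x=.70: %.4f"%(np.degrees(np.arctan2(f[1],f[0])),y),len(p))
  File "look.py", line 10, in <lambda>
    L=lambda p,z:cv2.fitLine(ray(c,np.array(p),z)[:,:2].astype(np.float32),cv2.DIST_HUBER,0,.01,.001).ravel()
                             ~~~^^^^^^^^^^^^^^^^^
  File "h.py", line 5, in ray
    uv=np.atleast_2d(uv).astype(float); d=np.c_[(uv[:,0]-c["K"][0,2])/c["K"][0,0],(uv[:,1]-c["K"][1,2])/c["K"][1,1],np.ones(len(uv))]@c["R"]
                                                 ~~^^^^^
IndexError: index 0 is out of bounds for axis 1 with size 0
```

Emit:
play_rows:
  moves:
    - [[0, 0, 0, 0.0, 0.01, 0, 36], [0, 0, 0, 0, 0.0, 0, 36], [0, 0, 0, 0, 0, 0, 36]]

```text
time: 8.57
tool_pos: [0.614, -0.0063, -0.0191]
tcp_rot: [-3.119, 0.375, -0.002]
wrist_force: [0.8, 4.6, -2.1]
width: 0.457
grip_force: 20.6
```

Emit:
play_rows:
  moves:
    - [[0, 0, 0, 0.01, 0.0, 0, 36], [0, 0, 0, 0, 0.0, 0, 36], [0, 0, 0, 0, 0, 0, 36]]

```text
time: 8.82
tool_pos: [0.614, -0.0063, -0.0191]
tcp_rot: [-3.119, 0.375, 0.001]
wrist_force: [-0.3, 4.9, 0.5]
width: 0.457
grip_force: 20.8
```

```bash
python3 look.py
```

```text
board left yaw -13.47  y at x=.70: 0.0470 24
stop outer yaw -13.60  y at x=.70: 0.0885 24
board [ 0.7168 -0.1112] 76.13
{'time': 8.8667, 'tool_pos': [0.614, -0.0064, -0.0191], 'tcp_rot': [-3.1186, 0.3751, 0.0014], 'wrist_force': [-0.5399, 4.2241, 2.3128], 'torque': [0.9372, 0.0621, 0.1121], 'width': 0.457}
```

Emit:
play_rows:
  moves:
    - [[0, 0, 0, 0.01, 0.0, 0, 36], [0, 0, 0, 0, 0.0, 0, 36], [0, 0, 0, 0, 0, 0, 36]]

```text
time: 9.12
tool_pos: [0.6139, -0.0064, -0.0191]
tcp_rot: [-3.119, 0.375, 0.005]
wrist_force: [-4.3, 5.7, 4.0]
width: 0.453
grip_force: 21.1
```

Emit:
play_rows:
  moves:
    - [[0, 0, 0, 0.01, 0.0, 0, 36], [0, 0, 0, 0, 0.0, 0, 36], [0, 0, 0, 0, 0, 0, 36]]

```text
time: 9.37
tool_pos: [0.6139, -0.0063, -0.0191]
tcp_rot: [-3.118, 0.375, 0.008]
wrist_force: [-5.3, 7.0, 6.7]
width: 0.453
grip_force: 21.3
```

```bash
python3 look.py
```

```text
board left yaw -13.38  y at x=.70: 0.0469 24
stop outer yaw -13.65  y at x=.70: 0.0885 24
board [ 0.715  -0.1111] 76.34
{'time': 9.4167, 'tool_pos': [0.6139, -0.0063, -0.0191], 'tcp_rot': [-3.1184, 0.3751, 0.0078], 'wrist_force': [-4.8651, 6.7359, 6.0881], 'torque': [1.2197, 0.9049, 0.0781], 'width': 0.453}
```

Both contacts now register: the TCP has stopped while the force builds up, and the board has not moved. I relax the command slightly, release, rise and look.

Emit:
play_rows:
  moves:
    - [[0, 0, 0, -0.015, -0.01, 0, 36], [0, 0, 0, 0, 0.0, 0, 36], [0, 0, 0, 0, 0, 0, 44], [0, 0, 0, 0, 0, 0, 52], [0, 0, 0, 0, 0, 0, 58]]

```text
time: 9.83
tool_pos: [0.6155, -0.0065, -0.0191]
tcp_rot: [3.119, -0.375, 0.001]
wrist_force: [0.9, -0.3, 0.5]
width: 0.68
grip_force: 0.0
```

Emit:
play_rows:
  moves:
    - [[0, 0, 0, 0.0, 0.0, -0.3, 58], [0, 0, 0, 0, 0.0, -0.3, 58], [0, 0, 0, -0.4, 0, -0.1, 58], [0, 0, 0, -0.4, 0, 0, 0], [0, 0, 0, -0.4, 0, 0, 0]]

```text
time: 10.25
tool_pos: [0.4994, 0.0222, 0.0525]
tcp_rot: [-3.119, 0.376, -0.006]
wrist_force: [-0.0, 0.6, -0.5]
width: 0.408
grip_force: 0.0
```

Emit:
play_rows:
  moves:
    - [[0, 0, 0, -0.3, 0.0, 0, 0], [0, 0, 0, 0, 0.0, 0, 0]]

```text
time: 10.42
tool_pos: [0.4618, 0.0302, 0.0489]
tcp_rot: [3.118, -0.373, -0.011]
wrist_force: [0.2, 0.3, -1.1]
width: 0.113
grip_force: 0.0
```

```bash
python3 look.py; python3 - <<'E'
from h import *
d=get("top"); np.savez("top2.npz",**d)
cv2.imwrite("pics/m2.png",cv2.resize(d["image"][95:205,260:430,::-1],None,fx=4.5,fy=4.5,interpolation=cv2.INTER_CUBIC))
r=measure(d); print(r["board"],r["red"]); print(r["px"])
for l in r["L"]: print(l[0].round(4),np.degrees(np.arctan2(l[1][1],l[1][0])).round(2),l[2].round(4))
E
```

```text
board left yaw -13.54  y at x=.70: 0.0469 24
stop outer yaw -13.54  y at x=.70: 0.0892 24
board [ 0.7164 -0.1111] 76.29
{'time': 10.4667, 'tool_pos': [0.4658, 0.0298, 0.05], 'tcp_rot': [3.1187, -0.3734, -0.0038], 'wrist_force': [-0.1768, 0.412, 0.2163], 'torque': [-0.0078, -0.0476, -0.0305], 'width': 0.0244}
(array([0.65548646, 0.056729  ], dtype=float32), np.float32(-13.799385), np.float32(-14.217904), (0.29778018593788147, 0.20028069615364075)) [ 0.61506501 -0.00490752]
[[309.75 131.  ]
 [297.5  178.5 ]
 [367.75 197.5 ]
 [373.75 184.75]
 [393.5  189.5 ]
 [339.5  173.25]
 [336.75 182.  ]
 [328.75 181.75]
 [329.   170.5 ]
 [312.   165.25]
 [319.5  132.25]]
[0.6921 0.0855] 165.73 0.156
[ 0.5832 -0.0077] -103.39 0.2274
[ 0.5787 -0.1286] -11.52 0.0445
[ 0.5929 -0.1685] -94.86 0.0635
[ 0.6075 -0.1232] 75.71 0.1764
[ 0.6175 -0.0228] 176.55 0.029
[ 0.6013 -0.0073] 94.46 0.0251
[0.6214 0.0086] -6.17 0.0356
[0.6456 0.0318] 76.59 0.0558
[0.7122 0.0475] -13.82 0.108
[0.7629 0.0547] 74.6 0.0311
```

View pics/m2.png

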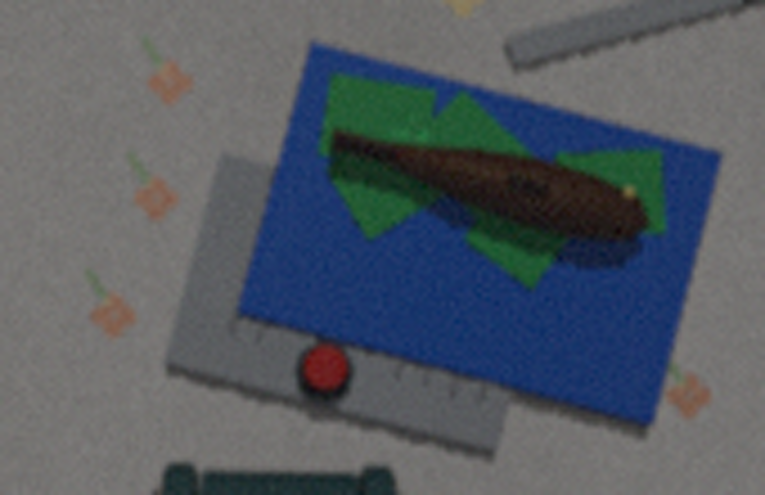

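The stop sits visibly flush along both edges, with its outer corner at crop (168,368), the end of its long leg at (493,455) and the plunger at (325,368). To seat it, I will nudge its outer faces with the shut fingertips, once I have measured their height.

Emit:
play_rows:
  moves:
    - [[0, 0, 0, 0.35, 0.02, 0, 0], [0, 0, 0, 0.35, 0.02, 0, 0], [0, 0, 0, 0.2, 0.0, 0, 0], [0, 0, 0, 0, 0, 0, 0], [0, 0, 0, 0, 0, 0, 0]]

```text
time: 10.93
tool_pos: [0.5586, 0.0035, 0.0512]
tcp_rot: [3.119, -0.377, 0.003]
wrist_force: [-0.5, -0.1, -0.8]
width: -0.002
grip_force: 0.0
```

```bash
cat > tip2.py <<'E'
from h import *
s=bot.read_state(); p=s["tool_pos"]; c=get("scene"); W=world(c)
q=c["K"]@(c["R"]@np.r_[p[:2],.03]+c["t"]); u0,v0=(q[:2]/q[2]).round().astype(int)
for v in range(v0-12,v0+14): print(v,' '.join('%3d/%3d/%2d'%tuple((W[v,u]*1000).round().astype(int)) for u in range(u0-6,u0+8,2)))
print({k:np.round(s[k],4).tolist() for k in("time","tool_pos","tcp_rot","wrist_force","width")})
E
python3 tip2.py
```

```text
193 473/-15/ 1 476/ -9/ 3 473/ -2/ 1 478/  4/ 5 477/ 11/ 4 474/ 17/ 1 478/ 24/ 4
194 480/-15/ 2 476/ -9/-1 480/ -2/ 2 485/  4/ 7 480/ 11/ 2 478/ 17/ 1 481/ 24/ 3
195 484/-15/ 1 485/ -9/ 2 487/ -2/ 4 487/  4/ 4 481/ 11/-1 483/ 17/ 1 484/ 24/ 2
196 490/-15/ 3 493/ -9/ 6 492/ -2/ 5 490/  4/ 3 487/ 11/ 0 491/ 17/ 4 486/ 24/-1
197 493/-15/ 2 494/ -9/ 3 494/ -2/ 2 499/  4/ 7 495/ 10/ 3 495/ 17/ 3 494/ 23/ 2
198 499/-15/ 3 500/ -9/ 3 501/ -2/ 4 498/  4/ 1 496/ 10/ 0 498/ 17/ 1 501/ 23/ 4
199 506/-15/ 4 502/ -9/ 1 506/ -2/ 4 504/  4/ 3 502/ 10/ 1 504/ 17/ 3 505/ 23/ 4
200 508/-15/ 3 510/ -9/ 5 508/ -2/ 2 508/  4/ 3 507/ 10/ 1 509/ 17/ 3 508/ 23/ 2
201 511/-15/ 1 513/ -9/ 2 510/ -2/ 0 517/  4/ 6 512/ 10/ 2 513/ 17/ 2 511/ 23/ 0
202 516/-15/ 1 523/ -9/ 8 517/ -2/ 2 519/  4/ 4 519/ 10/ 4 521/ 16/ 5 519/ 23/ 3
203 524/-15/ 5 522/ -9/ 2 521/ -3/ 1 524/  4/ 4 525/ 10/ 5 524/ 16/ 4 523/ 23/ 4
204 525/-15/ 1 528/ -9/ 4 527/ -3/ 2 527/  4/ 3 523/ 10/-1 529/ 16/ 5 524/ 23/ 0
205 532/-15/ 3 531/ -9/ 3 530/ -3/ 1 530/  4/ 1 529/ 10/ 0 532/ 16/ 3 533/ 22/ 4
206 535/-15/ 2 535/ -9/ 2 535/ -3/ 2 538/  4/ 5
[... 460 characters left out ...]
9/44 605/ -3/45 602/  3/42 561/  9/ 2 561/ 16/ 1 560/ 22/ 0
213 609/-15/46 608/ -9/44 609/ -3/46 607/  3/43 567/  9/ 3 566/ 16/ 2 566/ 22/ 2
214 612/-15/44 614/ -9/47 611/ -3/43 612/  3/45 569/  9/ 1 572/ 15/ 3 571/ 22/ 3
215 615/-15/43 616/ -9/45 614/ -3/42 618/  2/46 617/  8/45 574/ 15/ 1 578/ 21/ 5
216 621/-15/45 620/ -9/44 622/ -3/46 619/  2/43 604/  9/28 581/ 15/ 4 579/ 21/ 2
217 625/-15/45 623/ -9/44 623/ -3/43 626/  2/46 607/  9/27 600/ 15/19 597/ 21/16
218 622/-15/38 626/ -9/42 629/ -3/45 626/  2/42 613/  8/29 604/ 15/19 602/ 21/17
{'time': 10.9333, 'tool_pos': [0.5586, 0.0035, 0.0512], 'tcp_rot': [3.1189, -0.3766, 0.0027], 'wrist_force': [-0.4963, -0.0763, -0.8292], 'width': -0.002}
```

```bash
sed -i 's/range(v0-12,v0+14)/range(v0-36,v0+2)/;s/range(u0-6,u0+8,2)/range(u0-4,u0+6,3)/' tip2.py; python3 tip2.py
```

```text
168 570/ -9/182 567/  0/179 578/  8/188 576/ 16/187
169 574/ -9/182 565/  0/174 578/  8/185 577/ 16/184
170 570/ -9/175 565/  0/171 576/  8/180 580/ 16/183
171 571/ -9/172 567/  0/169 574/  8/174 579/ 16/179
172 1429/-10/871 565/  0/164 576/  8/173 581/ 16/177
173 568/ -9/162 556/  0/153 573/  8/166 576/ 16/169
174 571/ -9/161 555/  0/148 574/  8/164 576/ 16/165
175 565/ -9/153 546/  0/137 575/  8/161 575/ 16/161
176 567/ -9/150 550/  0/136 575/  8/157 572/ 17/155
177 564/ -9/144 551/  0/134 575/  8/153 569/ 17/148
178 565/ -9/142 1429/-10/871 566/  8/143 568/ 17/144
179 563/ -9/136 562/  0/135 569/  8/141 562/ 17/135
180 565/ -9/134 565/  0/134 570/  8/138 565/ 17/134
181 566/ -9/131 558/  0/125 567/  8/132 565/ 17/131
182 566/ -9/127 560/  0/123 570/  8/131 566/ 17/127
183 557/ -9/116 562/  0/120 571/  8/128 556/ 17/115
184 559/ -9/114 566/  0/120 565/  9/119 559/ 17/113
185 559/ -9/110 564/  0/115 563/  9/114 556/ 17/107
186 557/ -9/105 568/  0/114 562/  9/109 558/ 17/105
187 559/ -9/102 562/  0/105 564/  9/106 556/ 18/99
188 559/ -9/99 565/  0/104 561/  9/100 448/ 21/ 0
189 555/ 
[... 257 characters left out ...]
 480/ 11/ 2 480/ 20/ 2
195 485/ -9/ 3 486/  1/ 4 484/ 11/ 1 487/ 20/ 5
196 489/ -9/ 2 491/  1/ 4 489/ 11/ 2 492/ 20/ 4
197 494/ -9/ 3 493/  1/ 2 496/ 10/ 4 494/ 20/ 2
198 500/ -9/ 4 497/  1/ 1 499/ 10/ 2 497/ 20/ 1
199 504/ -9/ 2 501/  1/ 0 506/ 10/ 4 504/ 20/ 3
200 511/ -9/ 5 508/  1/ 2 507/ 10/ 2 511/ 20/ 5
201 514/ -9/ 4 515/  1/ 4 514/ 10/ 3 515/ 20/ 4
202 518/ -9/ 3 517/  1/ 2 515/ 10/ 0 516/ 20/ 1
203 522/ -9/ 3 525/  1/ 5 521/ 10/ 2 520/ 20/ 0
204 528/ -9/ 4 527/  1/ 3 530/ 10/ 5 524/ 20/ 0
205 533/ -9/ 4 532/  1/ 4 531/ 10/ 3 532/ 19/ 3
{'time': 10.9833, 'tool_pos': [0.5569, 0.0039, 0.0507], 'tcp_rot': [3.1189, -0.376, -0.0003], 'wrist_force': [-0.5596, 0.175, 0.16], 'width': 0.0001}
```

Emit:
play_rows:
  moves:
    - [[0, 0, 0, 0, 0, 0.3, 0], [0, 0, 0, 0, 0, 0.3, 0], [0, 0, 0, 0, 0, 0.15, 0], [0, 0, 0, 0.1, 0, 0, 0], [0, 0, 0, 0.1, 0, 0, 0]]

```text
time: 11.45
tool_pos: [0.5737, -0.0002, -0.0251]
tcp_rot: [3.119, -0.374, -0.005]
wrist_force: [-0.6, -0.1, -0.2]
width: -0.002
grip_force: 0.0
```

Emit:
play_rows:
  moves:
    - [[0, 0, 0, 0.02, 0, 0, 0], [0, 0, 0, 0.02, 0, 0, 0], [0, 0, 0, 0, 0, 0, 0], [0, 0, 0, 0, 0, 0, 0]]

```text
time: 11.78
tool_pos: [0.5805, -0.0014, -0.0228]
tcp_rot: [-3.119, 0.375, -0.004]
wrist_force: [0.4, -0.2, 0.7]
width: -0.003
grip_force: 0.0
```

```bash
cat > st.py <<'E'
from h import *
s=bot.read_state(); print({k:np.round(s[k],4).tolist() for k in("time","tool_pos","tcp_rot","wrist_force","torque")})
E
python3 st.py
```

```text
{'time': 11.7833, 'tool_pos': [0.5805, -0.0014, -0.0228], 'tcp_rot': [-3.119, 0.3748, -0.0041], 'wrist_force': [0.4434, -0.1714, 0.6701], 'torque': [-0.0256, 0.0205, 0.0283]}
```

Emit:
play_rows:
  moves:
    - [[0, 0, 0, 0.015, 0, 0, 0], [0, 0, 0, 0, 0, 0, 0], [0, 0, 0, 0, 0, 0, 0]]

```text
time: 12.03
tool_pos: [0.5808, -0.0017, -0.0238]
tcp_rot: [3.119, -0.375, 0.001]
wrist_force: [0.3, -1.0, 0.7]
width: 0.001
grip_force: 0.0
```

Emit:
play_rows:
  moves:
    - [[0, 0, 0, 0.015, 0, 0, 0], [0, 0, 0, 0, 0, 0, 0], [0, 0, 0, 0, 0, 0, 0]]

```text
time: 12.28
tool_pos: [0.5811, -0.0018, -0.0243]
tcp_rot: [-3.119, 0.375, 0.003]
wrist_force: [-4.7, 1.9, 3.4]
width: -0.001
grip_force: 1.9
```

Emit:
play_rows:
  moves:
    - [[0, 0, 0, 0.01, 0, 0, 0], [0, 0, 0, 0, 0, 0, 0], [0, 0, 0, 0, 0, 0, 0]]

```text
time: 12.53
tool_pos: [0.5812, -0.0019, -0.0245]
tcp_rot: [-3.119, 0.375, 0.006]
wrist_force: [-6.1, 2.3, 4.8]
width: -0.002
grip_force: 3.1
```

Emit:
play_rows:
  moves:
    - [[0, 0, 0, -0.14, 0, 0, 0], [0, 0, 0, 0, 0, -0.3, 0], [0, 0, 0, 0, 0, -0.4, 0], [0, 0, 0, 0, -0.4, 0, 0], [0, 0, 0, 0, -0.4, 0, 0]]

```text
time: 12.95
tool_pos: [0.5927, 0.0781, 0.05]
tcp_rot: [-3.117, 0.381, -0.014]
wrist_force: [0.6, -0.7, -0.4]
width: -0.003
grip_force: 0.0
```

Emit:
play_rows:
  moves:
    - [[0, 0, 0, 0, -0.4, 0, 0], [0, 0, 0, 0, -0.38, 0, 0], [0, 0, 0, 0.4, 0, 0, 0], [0, 0, 0, 0.3, 0, 0, 0], [0, 0, 0, 0.28, 0, 0, 0]]

```text
time: 13.37
tool_pos: [0.7045, 0.1328, 0.0461]
tcp_rot: [-3.119, 0.37, -0.004]
wrist_force: [0.1, -0.3, -0.2]
width: -0.002
grip_force: 0.0
```

Emit:
play_rows:
  moves:
    - [[0, 0, 0, 0, 0, 0.3, 0], [0, 0, 0, 0, 0, 0.3, 0], [0, 0, 0, 0, 0, 0, 0], [0, 0, 0, 0, 0, 0, 0]]

```text
time: 13.7
tool_pos: [0.6996, 0.1308, -0.017]
tcp_rot: [3.118, -0.375, -0.008]
wrist_force: [-0.4, -0.6, 0.1]
width: 0.0
grip_force: 0.0
```

```bash
python3 tip2.py | tail -18; python3 look.py
```

```text
225 711/112/102 713/120/104 709/128/100 718/135/110
226 712/112/99 713/120/100 710/129/97 717/135/105
227 712/113/95 715/120/99 625/145/ 1 716/136/99
228 712/113/92 714/120/94 629/145/ 2 719/136/99
229 711/113/87 715/121/91 633/145/ 2 715/137/90
230 711/114/83 1429/-10/871 640/144/ 4 719/136/91
231 704/115/71 708/123/75 692/134/58 719/137/87
232 707/115/70 707/123/70 703/132/66 713/138/77
233 706/115/65 712/123/72 710/131/69 714/138/74
234 710/115/65 709/123/64 709/132/64 714/139/70
235 701/117/52 709/124/60 710/132/61 710/140/61
236 705/117/51 708/124/55 711/132/59 713/140/61
237 702/117/45 707/125/50 708/133/51 709/141/52
238 703/118/41 709/125/48 707/133/46 709/141/48
239 704/118/38 708/125/42 709/133/44 708/142/42
240 702/118/32 707/126/38 710/134/40 707/142/38
241 703/119/28 708/126/35 710/134/36 708/143/34
{'time': 13.7, 'tool_pos': [0.6996, 0.1308, -0.017], 'tcp_rot': [3.1176, -0.3748, -0.0083], 'wrist_force': [-0.4256, -0.5723, 0.1418], 'width': 0.0002}
board left yaw -13.43  y at x=.70: 0.0470 24
stop outer yaw -14.06  y at x=.70: 0.0881 12
board [ 0.7131 -0.1107] 76.33
{'time': 13.8, 'tool_pos': [0.703, 0.1315, -0.0129], 'tcp_rot': [-3.1188, 0.3746, -0.0028], 'wrist_force': [0.0716, 0.2942, 0.2775], 'torque': [0.026, -0.0143, 0.0395], 'width': -0.0007}
```

Emit:
play_rows:
  moves:
    - [[0, 0, 0, 0, 0, 0.12, 0], [0, 0, 0, 0, 0.1, 0, 0], [0, 0, 0, 0, 0.1, 0, 0], [0, 0, 0, 0, 0, 0, 0], [0, 0, 0, 0, 0, 0, 0]]

```text
time: 14.22
tool_pos: [0.6974, 0.1108, -0.0255]
tcp_rot: [-3.119, 0.377, -0.001]
wrist_force: [0.5, -0.2, -0.8]
width: 0.001
grip_force: 0.0
```

Emit:
play_rows:
  moves:
    - [[0, 0, 0, 0, 0.025, 0, 0], [0, 0, 0, 0, 0, 0, 0], [0, 0, 0, 0, 0, 0, 0]]

```text
time: 14.47
tool_pos: [0.6969, 0.1095, -0.0258]
tcp_rot: [-3.119, 0.375, -0.001]
wrist_force: [0.1, -0.8, 0.0]
width: -0.001
grip_force: 0.0
```

Emit:
play_rows:
  moves:
    - [[0, 0, 0, 0, 0.02, 0, 0], [0, 0, 0, 0, 0, 0, 0], [0, 0, 0, 0, 0, 0, 0]]

```text
time: 14.72
tool_pos: [0.6962, 0.1076, -0.0262]
tcp_rot: [3.119, -0.375, -0.0]
wrist_force: [-0.2, 0.1, 0.3]
width: -0.002
grip_force: 0.0
```

Emit:
play_rows:
  moves:
    - [[0, 0, 0, 0, 0.025, 0, 0], [0, 0, 0, 0, 0, 0, 0], [0, 0, 0, 0, 0, 0, 0]]

```text
time: 14.97
tool_pos: [0.6956, 0.105, -0.0262]
tcp_rot: [3.119, -0.375, -0.0]
wrist_force: [0.0, -0.0, -0.2]
width: 0.004
grip_force: 0.0
```

Emit:
play_rows:
  moves:
    - [[0, 0, 0, 0, 0.025, 0, 0], [0, 0, 0, 0, 0, 0, 0], [0, 0, 0, 0, 0, 0, 0]]

```text
time: 15.22
tool_pos: [0.695, 0.1025, -0.0261]
tcp_rot: [-3.119, 0.375, 0.0]
wrist_force: [0.1, 1.1, 0.4]
width: 0.002
grip_force: 0.0
```

Emit:
play_rows:
  moves:
    - [[0, 0, 0, 0, 0.015, 0, 0], [0, 0, 0, 0, 0, 0, 0], [0, 0, 0, 0, 0, 0, 0]]

```text
time: 15.47
tool_pos: [0.6947, 0.1012, -0.0261]
tcp_rot: [-3.119, 0.375, 0.0]
wrist_force: [-0.1, -0.0, 0.2]
width: -0.002
grip_force: 0.0
```

Emit:
play_rows:
  moves:
    - [[0, 0, 0, 0, 0.01, 0, 0], [0, 0, 0, 0, 0, 0, 0], [0, 0, 0, 0, 0, 0, 0]]

```text
time: 15.72
tool_pos: [0.6945, 0.1002, -0.0261]
tcp_rot: [-3.119, 0.375, -0.0]
wrist_force: [0.3, 0.1, -0.6]
width: -0.001
grip_force: 0.0
```

Emit:
play_rows:
  moves:
    - [[0, 0, 0, 0, 0.01, 0, 0], [0, 0, 0, 0, 0, 0, 0], [0, 0, 0, 0, 0, 0, 0]]

```text
time: 15.97
tool_pos: [0.6944, 0.0998, -0.0261]
tcp_rot: [-3.118, 0.375, -0.001]
wrist_force: [1.1, 1.8, -0.1]
width: -0.001
grip_force: 1.1
```

Emit:
play_rows:
  moves:
    - [[0, 0, 0, 0, 0.01, 0, 0], [0, 0, 0, 0, 0, 0, 0], [0, 0, 0, 0, 0, 0, 0]]

```text
time: 16.22
tool_pos: [0.6944, 0.0996, -0.0261]
tcp_rot: [-3.117, 0.375, -0.001]
wrist_force: [0.5, 5.7, -1.3]
width: 0.002
grip_force: 2.3
```

```bash
python3 look.py -v
```

```text
235 [81 82 82 82 82 81 81 80 81 82 81 80 81 81 79 73 64 56 49 42 37 35 33 31
 30 30 29 27 22 16 13 12 11  9  9  9  8  9 11 14] [69 70 70 69 70 69 69 68 69 69 71 70 69 69 66 52 29 11  3  1  1  2  2  2
  1  0  0  0  1  1  2  3  3  2  2  2  2  1 -1  1]
240 [84 83 81 81 82 82 82 82 83 81 81 82 82 79 73 69 69 69 67 68 70 70 70 69
 69 69 67 58 40 25 27 36 37 36 39 36 26 25 36 48] [68 68 70 71 70 71 71 69 69 69 71 71 71 63 45 22  7  3  2  1  2  2  3  2
  3  3  3  3  2  2  3  3  2  3  2  2  2  1 -1 -3]
245 [ 82  80  80  81  82  81  81  81  81  82  83  81  76  70  65  64  66  68
  68  67  67  68  68  67  68  69  70  71  74  76  75  68  59  56  64  75
  85  96 104 108] [69 69 70 69 69 70 70 70 70 69 69 68 58 37 15  4  2  3  2  2  1  1  2  1
  1  2  2  2 -1 -1 -2 -1  0  0 -1 -3 -4 -5 -5 -5]
board left yaw -12.91  y at x=.70: 0.0470 24
stop outer yaw -60.45  y at x=.70: 0.1155 10
board [ 0.7169 -0.1113] 76.34
{'time': 16.2667, 'tool_pos': [0.6944, 0.0997, -0.0261], 'tcp_rot': [-3.1174, 0.3748, -0.0011], 'wrist_force': [0.9402, 5.3138, -1.6043], 'torque': [0.9282, -0.2731, 0.0024], 'width': -0.0023}
```

Emit:
play_rows:
  moves:
    - [[0, 0, 0, 0, -0.23, 0, 0], [0, 0, 0, 0, 0, -0.3, 0], [0, 0, 0, 0, 0, -0.4, 0], [0, 0, 0, -0.26, 0, -0.1, 0], [0, 0, 0, -0.26, 0, 0, 0]]

```text
time: 16.68
tool_pos: [0.6539, 0.1331, 0.0598]
tcp_rot: [-3.117, 0.376, -0.016]
wrist_force: [0.0, -0.4, -0.9]
width: 0.0
grip_force: 0.0
```

Emit:
play_rows:
  moves:
    - [[0, 0, 0, 0, 0.38, 0, 0], [0, 0, 0, 0, 0.38, 0, 0], [0, 0, 0, 0, 0.38, 0, 0], [0, 0, 0, 0, 0.27, 0, 0], [0, 0, 0, 0, 0, 0, 0]]

```text
time: 17.1
tool_pos: [0.6136, -0.0091, 0.0538]
tcp_rot: [3.116, -0.38, -0.002]
wrist_force: [-0.5, 0.4, 0.5]
width: -0.003
grip_force: 0.0
```

Emit:
play_rows:
  moves:
    - [[0, 0, 0, 0, 0, 0, 0], [0, 0, 0, 0, 0, 0, 0], [0, 0, 0, 0, 0, 0, 0]]

```text
time: 17.35
tool_pos: [0.6159, -0.0033, 0.054]
tcp_rot: [-3.119, 0.374, -0.0]
wrist_force: [-0.1, 0.3, 0.8]
width: -0.003
grip_force: 0.0
```

```bash
python3 look.py; python3 - <<'E'
from h import *
c=get("scene"); W=world(c); hsv=cv2.cvtColor(c["image"],cv2.COLOR_RGB2HSV)
red=((hsv[...,0]<8)|(hsv[...,0]>172))&(hsv[...,1]>140)&(hsv[...,2]>60); red[:195]=0; red[240:]=0; red[:,:270]=0; red[:,370:]=0
k=biggest(red); m=cv2.moments(k); uv=np.array([m['m10']/m['m00'],m['m01']/m['m00']]); print(uv,cv2.contourArea(k),ray(c,uv,.040)); P=W[red]; P=P[P[:,2]>.039]; print(P.mean(0),P.min(0),P.max(0),len(P))
E
python3 tip2.py | head -34 | tail -26
```

```text
board left yaw -13.40  y at x=.70: 0.0470 24
stop outer yaw -13.44  y at x=.70: 0.0889 24
board [ 0.7159 -0.111 ] 76.28
{'time': 17.4, 'tool_pos': [0.6158, -0.0031, 0.0539], 'tcp_rot': [-3.1193, 0.3729, -0.0001], 'wrist_force': [-0.4561, 0.875, -0.875], 'torque': [0.0373, -0.0041, 0.0042], 'width': 0.0011}
[305.36213992 214.88065844] 40.5 [[ 0.61141283 -0.0051149   0.04      ]]
[ 0.61565121 -0.00518469  0.04440433] [ 0.60040455 -0.01782328  0.04087349] [0.62994111 0.00839158 0.04710157] 52
190 622/-14/147 613/ -6/139 634/  2/158 1429/-10/871
191 622/-14/144 613/ -6/136 627/  2/148 627/ 10/148
192 623/-14/141 616/ -6/134 628/  2/145 629/ 10/146
193 624/-14/138 618/ -6/133 629/  2/142 626/ 10/140
194 626/-14/136 621/ -6/131 626/  2/136 625/ 10/135
195 626/-14/133 622/ -6/129 629/  2/135 623/ 10/129
196 622/-14/125 623/ -6/126 629/  2/132 613/ 11/116
197 618/-14/118 625/ -6/124 624/  2/123 614/ 11/114
198 618/-14/114 625/ -6/120 621/  2/117 614/ 11/110
199 617/-15/109 623/ -6/114 622/  2/114 612/ 11/104
200 617/-15/105 624/ -6/112 622/  2/110 612/ 11/101
201 618/-15/102 626/ -6/110 620/  2/104 513/ 13/ 2
202 616/-15/96 625/ -6/105 625/  2/105 519/ 13/ 3
203 523/-15/ 3 626/ -6/102 621/  2/97 524/ 13/ 4
204 525/-15/ 1 624/ -6/97 621/  2/94 526/ 13/ 2
205 528/-15/ 0 625/ -6/94 620/  2/89 533/ 13/ 5
206 534/-15/ 1 536/ -6/ 3 536/  4/ 3 534/ 13/ 1
207 545/-15/ 7 541/ -6/ 3 542/  4/ 4 542/ 13/ 4
208 546/-15/ 4 545/ -6/ 3 543/  4/ 1 546/ 13/ 4
209 547/-15/ 1 548/ -6/ 2 550/  3/ 3 546/ 13/-1
210 550/-15/ 0 554/ -6/ 3 555/  3/ 4 553/ 13/ 2
211 557/-15/ 2 600/ -6/45 556/  3/ 0 558/ 13/ 3
212 602/-15/42 605/ -6/45 603/  3/44 564/ 13/ 4
213 608/-15/45 609/ -6/46 607/  3/43 567/ 12/ 3
214 611/-15/44 611/ -6/43 615/  3/47 570/ 12/ 1
215 617/-15/46 615/ -6/43 614/  3/42 575/ 12/ 2
```

Emit:
play_rows:
  moves:
    - [[0, 0, 0, 0, 0.02, 0.2, 0], [0, 0, 0, 0, 0, 0.15, 0], [0, 0, 0, 0, 0, 0, 0], [0, 0, 0, 0, 0, 0, 0], [0, 0, 0, 0, 0, 0, 0]]

```text
time: 17.92
tool_pos: [0.6156, -0.0055, 0.0194]
tcp_rot: [-3.119, 0.374, -0.001]
wrist_force: [0.2, 0.4, 0.1]
width: 0.002
grip_force: 0.0
```

Emit:
play_rows:
  moves:
    - [[0, 0, 0, 0, 0, 0.05, 0], [0, 0, 0, 0, 0, 0, 0], [0, 0, 0, 0, 0, 0, 0]]

```text
time: 18.17
tool_pos: [0.6153, -0.0059, 0.0143]
tcp_rot: [-3.119, 0.375, -0.001]
wrist_force: [0.3, -0.5, -0.8]
width: -0.001
grip_force: 0.0
```

Emit:
play_rows:
  moves:
    - [[0, 0, 0, 0, 0, 0.04, 0], [0, 0, 0, 0, 0, 0, 0], [0, 0, 0, 0, 0, 0, 0]]

```text
time: 18.42
tool_pos: [0.615, -0.0059, 0.0099]
tcp_rot: [-3.119, 0.375, 0.0]
wrist_force: [-0.4, -0.7, 0.6]
width: 0.001
grip_force: 0.0
```

```bash
python3 st.py
```

```text
{'time': 18.4167, 'tool_pos': [0.615, -0.0059, 0.0099], 'tcp_rot': [-3.1191, 0.375, 0.0001], 'wrist_force': [-0.3698, -0.7247, 0.6414], 'torque': [0.0023, -0.0173, -0.0163]}
```

Emit:
play_rows:
  moves:
    - [[0, 0, 0, 0, 0, 0.03, 0], [0, 0, 0, 0, 0, 0, 0], [0, 0, 0, 0, 0, 0, 0]]

```text
time: 18.67
tool_pos: [0.6153, -0.006, 0.0072]
tcp_rot: [-3.119, 0.375, -0.001]
wrist_force: [0.3, -0.2, 3.8]
width: 0.0
grip_force: 1.5
```

Emit:
play_rows:
  moves:
    - [[0, 0, 0, 0, 0, 0.03, 0], [0, 0, 0, 0, 0, 0, 0], [0, 0, 0, 0, 0, 0, 0]]

```text
time: 18.92
tool_pos: [0.6155, -0.006, 0.0042]
tcp_rot: [3.119, -0.375, 0.001]
wrist_force: [0.2, 0.0, 4.6]
width: 0.002
grip_force: 2.3
```

Emit:
play_rows:
  moves:
    - [[0, 0, 0, 0, 0, 0.025, 0], [0, 0, 0, 0, 0, 0, 0], [0, 0, 0, 0, 0, 0, 0]]

```text
time: 19.17
tool_pos: [0.6155, -0.006, 0.0026]
tcp_rot: [3.119, -0.375, 0.001]
wrist_force: [-2.7, -0.4, 9.6]
width: -0.002
grip_force: 4.7
```

Emit:
play_rows:
  moves:
    - [[0, 0, 0, 0, 0, 0.01, 0], [0, 0, 0, 0, 0, 0, 0], [0, 0, 0, 0, 0, 0, 0]]

```text
time: 19.42
tool_pos: [0.6156, -0.006, 0.0025]
tcp_rot: [3.119, -0.375, 0.001]
wrist_force: [-4.6, 0.2, 14.5]
width: 0.002
grip_force: 7.3
```

Emit:
play_rows:
  moves:
    - [[0, 0, 0, 0, 0, -0.06, 0], [0, 0, 0, 0, 0, -0.06, 0], [0, 0, 0, 0, 0, -0.3, 0], [0, 0, 0, -0.3, 0, -0.3, 0], [0, 0, 0, -0.4, 0, 0, 0]]

```text
time: 19.83
tool_pos: [0.5543, 0.01, 0.078]
tcp_rot: [-3.118, 0.376, -0.019]
wrist_force: [0.5, 0.7, 1.4]
width: 0.001
grip_force: 0.0
```

Emit:
play_rows:
  moves:
    - [[0, 0, 0, -0.4, 0, 0, 0], [0, 0, 0, -0.3, 0, 0, 0], [0, 0, 0, 0, 0, 0, 0], [0, 0, 0, 0, 0, 0, 0], [0, 0, 0, 0, 0, 0, 0]]

```text
time: 20.25
tool_pos: [0.4801, 0.0271, 0.072]
tcp_rot: [-3.119, 0.374, -0.002]
wrist_force: [-0.4, 0.4, -0.1]
width: 0.001
grip_force: 0.0
```

```bash
python3 look.py; python3 - <<'E'
from h import *
c=get("scene"); W=world(c); hsv=cv2.cvtColor(c["image"],cv2.COLOR_RGB2HSV)
red=((hsv[...,0]<8)|(hsv[...,0]>172))&(hsv[...,1]>140)&(hsv[...,2]>60); red[:195]=0; red[240:]=0; red[:,:270]=0; red[:,370:]=0
P=W[red]; P=P[P[:,2]>.036]; print(P.mean(0))
d=get("top"); r=measure(d); print(r["board"],r["red"])
for l in r["L"]:
    if l[2]>.09: print(l[0].round(4),np.degrees(np.arctan2(l[1][1],l[1][0])).round(2),l[2].round(4))
cv2.imwrite("pics/f.png",cv2.resize(d["image"][95:205,260:430,::-1],None,fx=4.5,fy=4.5,interpolation=cv2.INTER_CUBIC))
E
```

```text
board left yaw -13.38  y at x=.70: 0.0469 24
stop outer yaw -13.40  y at x=.70: 0.0892 24
board [ 0.715  -0.1108] 76.22
{'time': 20.3, 'tool_pos': [0.4808, 0.027, 0.0722], 'tcp_rot': [-3.119, 0.3749, -0.0022], 'wrist_force': [-0.1769, 0.6017, 0.3268], 'torque': [0.0052, 0.0063, 0.1108], 'width': -0.0004}
[ 0.61654683 -0.00562747  0.04421822]
(array([0.65600014, 0.05679702], dtype=float32), np.float32(-13.920464), np.float32(-14.338719), (0.2977118492126465, 0.19997884333133698)) [ 0.61580749 -0.00514647]
[0.6869 0.087 ] 165.9 0.1561
[0.5947 0.0365] -105.01 0.1404
[ 0.5297 -0.0635] -178.69 0.0937
[ 0.5156 -0.0635] 0.09 0.0998
[ 0.6144 -0.096 ] 75.89 0.1469
[0.7074 0.0486] -13.67 0.1072
```

View pics/f.png

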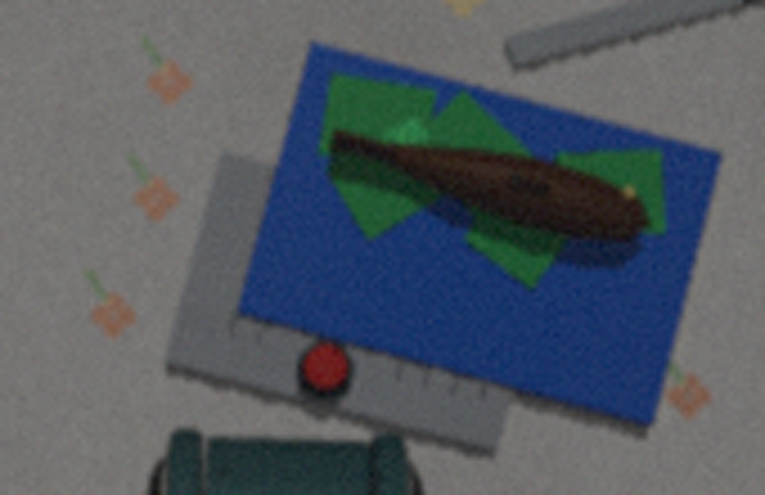

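The final picture shows the stop flush along both edges at the near left corner, with the outer corner at crop (168,368) and the plunger back up at (325,368), top at about 44 mm by depth. The board and bystanders have not moved, and the arm is clear.

```bash
python3 -c "
from workcell import bot; print(bot.finish_job())"
```

```text
the job is handed in; nothing more can be done
None
```

I slid the stop flush into the board's near left corner, pressed the plunger to its stop and saw it spring back up, then handed the job in at about 20 s; any gap left at the short leg is under about 1 mm, the limit of what the cameras could resolve.

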